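Open the empty ribbon dispenser at the gift-wrap counter

TASK

The ribbon reel that is down to its bare cardboard core needs changing. First turn the metre counter's knob back to its zero stop, then unscrew the black cap that holds the empty reel (nobody knows which way its thread runs, so try both ways) and finish while holding that cap in the gripper, upright, about 10 cm straight above its spindle. Leave the full reel's cap and the other things on the counter alone.

Things in the scene. Friction and masses are not known exactly. Their poses are not given: they have to be found in the camera images.
- cap: Black round screw cap of the EMPTY reel, to be taken off: 48 mm diameter, 42 mm tall, about 60 g. An orange line on its top, from the centre towards its own +x, shows how far it has turned. Origin at the centre of its underside, z up along the screw axis; seated, that is 58 mm above the table, its top at 100 mm. Coarse quick thread; its hand varies and cannot be seen.
- cap_grip (a point): Grip point on that cap's axis, 30 mm above its underside (88 mm above the table); grip the round side across the diameter from above. Tightening, the cap stops after 0.05 to 0.2 rad and the fingers slip. Loosening, it turns freely without rising and can be lifted straight off after 1.1 to 2.0 rad (a stop comes at 2.2); before that it cannot be pulled off.
- spindle: Dispenser that carries the empty reel: fixed dark steel plate 130 x 130 x 12 mm with an upright aluminium post on which reel and cap sit; the threaded post ends 77 mm above the table (18.5 mm above the reel core). Origin at the centre of the plate's underside on the table, z up along the post; axes along the world's.
- reel_empty: The empty reel, fixed on the spindle: bare tan cardboard core of 54 mm diameter and 46 mm height on a white plastic disc of 116 mm diameter and 4 mm thickness. Origin at the centre of its underside, 12 mm above the table; core top 58 mm above the table.
- reel_full: The full reel on the second, identical dispenser: as the empty one, but wound with pink ribbon to 100 mm diameter, up to 50 mm above the table. Fixed. Leave alone. Origin at the centre of its underside, 12 mm above the table.
- cap2: The cap of the full reel, looking the same as the other cap; it stays on. Origin at the centre of its underside, 58 mm above the table.
- counter: The ribbon metre counter: fixed blue housing 110 x 100 mm, 50 mm high, with a white dial on top, a rubber wheel on its +y side and the reset knob in the middle of the top. Origin at the centre of its underside on the table, z up. A red mark on the dial, towards the housing's -x, is zero.
- meter_knob (a joint): Angle of the counter's reset knob in rad: 0 is the zero stop; it grows clockwise seen from above, so zero it by turning anticlockwise. Starts between 0.6 and 1.4, light friction (0.06 N m), stays where it is left, cannot go below 0. At 0 the knob's bar lies along the housing's x axis with the white pointer line at the red mark.
- meter_knob_grip (a point): Where to grip the reset knob: on its axis, 87 mm above the table. The knob is a black upright bar 14 mm thick, 40 mm long and reaching from 64 to 94 mm above the table on a round foot of 42 mm diameter; grip it across the 14 mm from above. A white pointer line lies on one end of the bar's top.
- gift: Bystander: loose green gift box with a yellow band, 60 x 60 x 50 mm. Origin at the centre of its underside.
- toy_car: Bystander: loose wooden toy car with a red roof, 61 x 85 x 53 mm. Origin at the centre of its underside, on the table.
- beaker: Bystander: loose blue beaker, 68 mm diameter, 75 mm tall. Origin at the centre of its underside.
There are look-alikes about, which are no part of the job. What is shaped like the counter but purple or yellow is not meant.

How it is judged:
On the way, in this order (a step that is already met when the one before it is completed fails the run):
1. the metre counter's knob stands at its zero stop (value of joint meter_knob below 0.08 rad), for 0.2 s.
2. the empty reel's cap is off its thread and held up above the spindle (z of cap in the frame of spindle between 0.108 and 0.258 m and horizontal distance between cap and spindle below 0.06 m and contact force between the fingers and cap above 1 N and angle between cap's own z axis and vertical below 0.3 rad), for 0.2 s.
At the end, for the whole second after the job is handed in: Knob within 0.08 rad of zero; the empty reel's cap held still in the fingers (over 1 N), tilted under 0.3 rad, 50 to 200 mm above its seat, within 60 mm sideways of the spindle axis, touching neither spindle nor reel; the other cap within 20 mm of its place (all of step 2 and value of joint meter_knob below 0.08 rad and linear speed of cap below 0.05 m/s and contact force between cap and spindle below 0.2 N and contact force between cap and reel_empty below 0.2 N and distance of cap2 from where it was at the start of the episode below 0.02 m); the arm keeps its last pose, push and grip.
It fails at once if the full reel's cap is moved by 20 mm (distance of cap2 from where it was at the start of the episode above 0.02 m).
It fails at once if a bystander is moved by 30 mm (distance of any of gift, toy_car, beaker from where it was at the start of the episode above 0.03 m).
It also fails if it takes over 64 s, if anything falls off the work surface, if the arm or the gripper's body presses on something with over 40 N, if the wrist force passes 120 N, or if a joint passes its speed limit or range.

ROBOT

A 6-joint arm with a two-finger parallel gripper is mounted at the origin on the work surface. World frame = base frame: x ahead of the robot, y to its left, z up, the work surface at z = 0. Lengths are in m, angles in rad, forces in N, time in s.
With the tool pointing down it reaches from about 0.375 to 0.925 m from the base axis. Payload 5.7 kg.
Tool frame: the origin (TCP) lies midway between the tips of the shut fingers; the grasp point (between the pads) lies 19 mm behind it; z points along the fingers, y is the line along which they close (so a half turn about z gives the same grasp; the last joint's range is limited). The gripper opens to 88 mm and grips with 3 to 60 N. Pads are 20 mm wide; open, the fingers measure 115 mm over their backs; the gripper's body (75 mm by 178 mm) begins 61 mm behind the grasp point.
Start: joints at [-1.254, 0.359, 1.51, -0, 1.272, -0.115], TCP at [0.251, -0.545, 0.187] pointing down, gripper open.
Joint ranges: [-2.97, 2.97], [-1.01, 2.36], [0.21, 2.38], [-0.96, 4.11], [0.2, 2.71], [-2.98, 2.98]. Speed limits (rad/s): [2.39, 2.39, 3.14, 3.14, 3.14, 3.14].

INTERFACE

Orientations are given as a unit quaternion [x, y, z, w].
In Python, from bench import move_ptp, servo_line, goto_joints, move_gripper, sleep, inverse_kinematics, capture, PlanningError, close_job, spot_in, silhouettes, current_clock, current_joint_pos, current_qvel, current_joint_torque, current_position, current_orientation, current_force, current_torque, current_finger_gap, current_grip_force gives the robot as it stands. Calls block until the motion is done:
- move_ptp(position, orientation): joint-space move of the TCP to a pose.
- servo_line(position, orientation=None, rate=0.15, contact_N=None): straight line of the TCP; orientation=None keeps the orientation; rate is the mean speed in m/s. With contact_N (N) it stops when the force on the tool has changed by that much, and returns True; else False.
- goto_joints(angles): joint-space move.
- move_gripper(opening): finger opening in m; the grip force is fixed at half the most; returns when the fingers have stopped.
- sleep(seconds).
- inverse_kinematics(position, orientation): joint angles nearest the present ones, or None.
- capture(name): name is "scene" or "top" or "wrist"; returns a dict with "image" (480x640x3 uint8, blue, green, red), "range_z" (480x640 float32, m along the optical axis (not along the pixel's ray), 0 where there is no reading), "intrinsics" (3x3 intrinsics, pixels), "R" (3x3) and "t" (3): a world point X has camera coordinates R X + t. Camera axes: x right, y down, z forward; pixel columns grow to the right and rows downward; lengths in m; the calibration is good to about 2 mm. A picture is of the moment at which its call begins.
A pose or a line that the arm cannot do raises PlanningError and nothing moves.
- close_job(): hands the job in; it is judged then, once.
Trained networks look in the newest picture that a camera, given by its name, has taken for a name from the list of things; names that differ only in an ending like _2 or _b are one class to them, and where a whole thing is asked for, a point or a joint stands for the part that bears it (a point fixed in the world has none). Each returns a list of dicts, best first, with "conf" (0 to 1); they miss things now and then, are a little off and sometimes report something else, mostly with a low value. They report only what shows in the picture. A call takes as long as a camera call. They do not tell look-alikes from the thing itself.
- spot_in(camera, query): "xy" ([column, row] in pixels, amid what is visible of it).
- silhouettes(camera, query): "region" (480x640 bool, what is visible of it) and "xy" ([column, row] in pixels, amid what is visible of it).
Readings, each from a call of its own:
- current_clock(): time.
- current_joint_pos(): joint angles.
- current_qvel(): joint speeds.
- current_joint_torque(): joint torques, N m.
- current_position(): TCP position.
- current_orientation(): TCP orientation.
- current_force(): force on the tool from outside, world axes, zero at the start.
- current_torque(): the same for the moment, N m.
- current_finger_gap(): finger opening in m.
- current_grip_force(): force on a finger pad.
Only numpy, scipy, OpenCV 4.12 (cv2) and the standard library are available. Lean on these libraries where they do the work, as an engineer would, in place of code of your own. Each camera call takes 0.05 s, during which the arm holds its last target. There are 200 camera calls.

## Working session

There is one attempt and no reset: what is moved stays moved. The work goes in short steps, each a Python script; the robot and the scene stay as the last script left them, time stands still between calls to the robot, and variables do not carry over. Pictures are saved under pics/ and viewed, at most 10 in all, crops included, and the job is handed in when it is done.

```bash
mkdir -p pics; cat > h.py <<'E'
import numpy as np, cv2
from bench import *
def unproj(c,uv,z=None,height=None):
    K,R,t=np.array(c["intrinsics"]),np.array(c["R"]),np.array(c["t"])
    r=np.linalg.inv(K)@np.array([uv[0],uv[1],1.0])
    C=-R.T@t; d=R.T@r
    s=z if height is None else (height-C[2])/d[2]
    return C+s*d
def cloud(c,mask):
    v,u=np.nonzero(mask&(c["range_z"]>0)); z=c["range_z"][v,u]
    K,R,t=np.array(c["intrinsics"]),np.array(c["R"]),np.array(c["t"])
    P=(np.linalg.inv(K)@np.stack([u,v,np.ones_like(u)]))*z
    return (R.T@(P-t[:,None])).T
E
python3 - <<'E'
from h import *
for n in ("scene","top"):
    c=capture(n); cv2.imwrite(f"pics/{n}1.png",c["image"])
    for q in ("cap","meter_knob","counter","spindle","reel_empty","reel_full","gift","toy_car","beaker"):
        for d in silhouettes(n,q)[:3]:
            P=cloud(c,d["region"])
            if len(P)<5: continue
            top=P[P[:,2]>np.percentile(P[:,2],97)-.004]
            print(n,q,round(d["conf"],2),np.round(d["xy"]),np.round(np.median(P,0),3),"top",np.round(top.mean(0),3),len(P))
E
```

```text
scene cap 0.97 [171. 224.] [ 0.548 -0.204  0.097] top [ 0.537 -0.206  0.099] 702
scene cap 0.73 [378. 207.] [0.557 0.195 0.097] top [0.547 0.197 0.099] 701
scene meter_knob 0.81 [472. 279.] [0.725 0.326 0.076] top [0.72  0.331 0.093] 530
scene meter_knob 0.67 [296. 239.] [0.594 0.026 0.077] top [0.589 0.025 0.093] 446
scene meter_knob 0.67 [289. 172.] [0.423 0.029 0.069] top [0.417 0.03  0.092] 318
scene counter 0.91 [291. 188.] [0.44  0.029 0.049] top [0.418 0.03  0.092] 2502
scene counter 0.79 [295. 251.] [0.61  0.025 0.049] top [0.59  0.025 0.092] 3138
scene counter 0.62 [470. 292.] [0.737 0.321 0.049] top [0.721 0.33  0.092] 3830
scene spindle 0.81 [362. 253.] [0.588 0.166 0.011] top [0.561 0.188 0.012] 1124
scene reel_empty 0.88 [376. 236.] [0.566 0.186 0.016] top [0.56  0.192 0.056] 1578
scene reel_full 0.95 [181. 249.] [ 0.563 -0.195  0.047] top [ 0.551 -0.199  0.054] 1906
scene gift 0.93 [178. 327.] [ 0.745 -0.188  0.048] top [ 0.735 -0.191  0.05 ] 1635
scene toy_car 0.73 [292. 322.] [0.753 0.008 0.031] top [0.747 0.011 0.052] 1459
top cap 0.71 [437. 253.] [ 0.532 -0.202  0.1
[... 429 characters left out ...]
er 0.97 [324. 314.] [0.413 0.03  0.052] top [0.414 0.028 0.094] 2630
top counter 0.89 [324. 231.] [0.582 0.025 0.052] top [0.586 0.024 0.095] 2489
top spindle 0.94 [261. 272.] [0.532 0.187 0.013] top [0.543 0.195 0.014] 1269
top reel_empty 0.8 [251. 254.] [0.535 0.187 0.017] top [0.54  0.187 0.07 ] 1738
top reel_full 0.67 [423. 260.] [ 0.521 -0.189  0.05 ] top [ 0.526 -0.198  0.058] 1605
top gift 0.61 [418. 169.] [ 0.727 -0.189  0.051] top [ 0.732 -0.193  0.052] 911
top toy_car 0.64 [336. 164.] [0.735 0.006 0.033] top [0.743 0.01  0.054] 855
top toy_car 0.32 [328. 227.] [0.582 0.024 0.072] top [0.586 0.024 0.096] 308
top beaker 0.61 [263. 154.] [0.765 0.171 0.043] top [0.754 0.169 0.076] 891
```

View pics/top1.png

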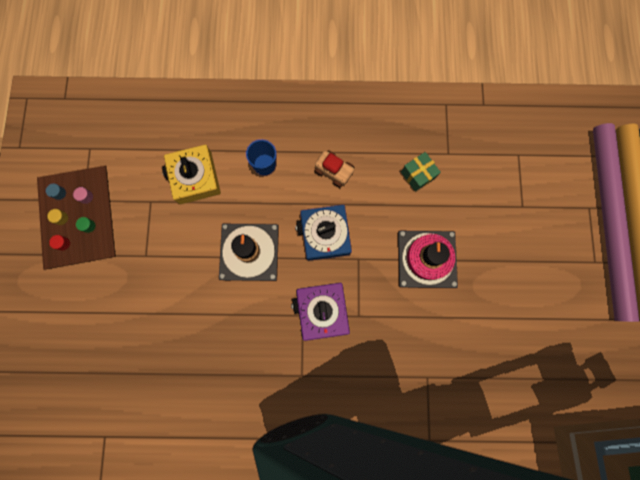

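View pics/scene1.png

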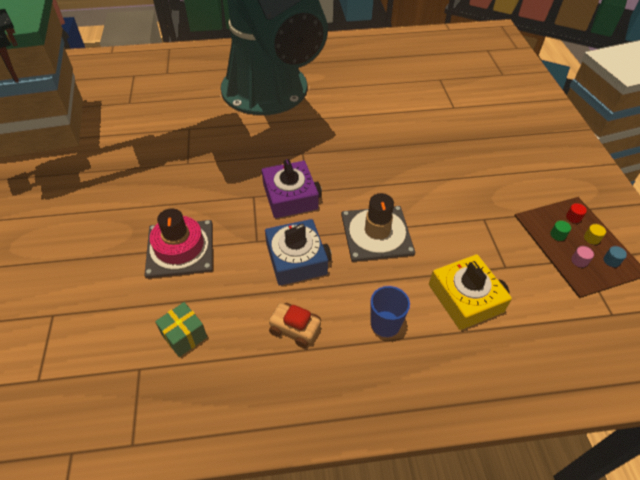

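```bash
cat >> h.py <<'E'
from scipy.spatial.transform import Rotation as Ro
def down(yaw):  # tool z down, tool y (closing line) at world angle yaw
    y=np.array([np.cos(yaw),np.sin(yaw),0]); z=np.array([0,0,-1.]); x=np.cross(y,z)
    return Ro.from_matrix(np.stack([x,y,z],1)).as_quat()
E
python3 - <<'E'
from h import *
o=np.array(current_orientation()); Y=Ro.from_quat(o).as_matrix(); print(current_position(),np.round(Y,2))
for p in ((.586,.024,.3),(.545,.196,.3)):
    for d in range(-180,180,45):
        q=inverse_kinematics(p,down(np.radians(d))); print(d,None if q is None else np.round(q,2))
c=capture("wrist"); C=-np.array(c["R"]).T@c["t"]; print(np.round(C-current_position(),3), np.round(np.array(c["R"]),2))
move_ptp((.52,.024,.30),down(np.radians(90)))
E
```

```text
[ 0.25109834 -0.54489006  0.1871158 ] [[ 0.91  0.42 -0.  ]
 [ 0.42 -0.91  0.  ]
 [ 0.   -0.   -1.  ]]
-180 None
-135 [-0.08  0.26  1.38 -0.    1.51  2.28]
-90 [-0.08  0.26  1.38 -0.    1.51  1.49]
-45 [-0.08  0.26  1.38 -0.    1.51  0.71]
0 [-0.08  0.26  1.38 -0.    1.51 -0.08]
45 [-0.08  0.26  1.38 -0.    1.51 -0.86]
90 [-0.08  0.26  1.38 -0.    1.51 -1.65]
135 [-0.08  0.26  1.38 -0.    1.51 -2.43]
-180 [ 0.23  0.25  1.39 -0.    1.5  -2.92]
-135 [ 0.23  0.25  1.39 -0.    1.5   2.58]
-90 [ 0.23  0.25  1.39 -0.    1.5   1.8 ]
-45 [ 0.23  0.25  1.39 -0.    1.5   1.01]
0 [ 0.23  0.25  1.39 -0.    1.5   0.23]
45 [ 0.23  0.25  1.39 -0.    1.5  -0.56]
90 [ 0.23  0.25  1.39 -0.    1.5  -1.34]
135 [ 0.23  0.25  1.39 -0.    1.5  -2.13]
[0.075 0.035 0.198] [[ 0.42 -0.91 -0.  ]
 [-0.87 -0.4   0.3 ]
 [-0.27 -0.13 -0.95]]
```

```bash
cat > m.py <<'E'
from h import *
import sys
def look(tag,save):
    c=capture("wrist")
    if save: cv2.imwrite(f"pics/{tag}.png",c["image"])
    for q in ("counter","meter_knob","cap"):
        for d in silhouettes("wrist",q)[:3]:
            P=cloud(c,d["region"]); 
            if len(P)<20: continue
            h={"counter":.05,"meter_knob":.094,"cap":.1}[q]
            T=P[abs(P[:,2]-h)<.005]
            if len(T)<20: continue
            (cx,cy),(w,l),a=cv2.minAreaRect((T[:,:2]*1000).astype(np.float32))
            b=cv2.boxPoints(((cx,cy),(w,l),a)); e=b[1]-b[0]; f=b[2]-b[1]
            g=e if np.hypot(*e)>np.hypot(*f) else f
            print(tag,q,round(d["conf"],2),np.round(d["xy"]),"ctr",round(cx,1),round(cy,1),"dim",round(w,1),round(l,1),"longdir deg",round(np.degrees(np.arctan2(g[1],g[0]))%180,1),"z",np.round(np.median(T[:,2]),4),"mean",np.round(T.mean(0),4))
E
python3 - <<'E'
from m import *
look("w1",1)
move_ptp((.60,.06,.30),down(np.radians(90)))
look("w2",0)
E
```

```text
w1 counter 0.9 [567. 331.] ctr 698.4 331.0 dim 76.4 110.5 longdir deg 105.2 z 0.0503 mean [0.6856 0.3229 0.0502]
w1 counter 0.83 [322.  82.] ctr 411.2 35.4 dim 110.2 111.1 longdir deg 98.8 z 0.0509 mean [0.4099 0.0299 0.0508]
w1 counter 0.58 [321. 245.] ctr 583.8 27.9 dim 109.6 106.1 longdir deg 8.7 z 0.0507 mean [0.5797 0.0253 0.0506]
w1 meter_knob 0.97 [316. 254.] ctr 584.8 25.1 dim 14.8 40.1 longdir deg 112.0 z 0.0939 mean [0.5837 0.0252 0.0937]
w1 meter_knob 0.87 [325.  82.] ctr 412.2 30.0 dim 39.7 14.0 longdir deg 8.8 z 0.0942 mean [0.4123 0.03   0.0941]
w1 cap 0.96 [ 87. 213.] ctr 531.4 -205.5 dim 46.7 47.8 longdir deg 91.9 z 0.1004 mean [ 0.5309 -0.2041  0.1003]
w1 cap 0.81 [491. 221.] ctr 542.3 197.0 dim 46.8 47.0 longdir deg 135.6 z 0.1002 mean [0.5417 0.1964 0.1001]
w2 counter 0.88 [288.  29.] ctr 445.3 37.3 dim 55.5 113.2 longdir deg 90.2 z 0.0509 mean [0.4467 0.0337 0.0508]
w2 counter 0.77 [286. 177.] ctr 584.2 29.4 dim 110.1 108.3 longdir deg 8.4 z 0.0508 mean [0.5812 0.0259 0.0508]
w2 counter 0.72 [547. 286.] ctr 715.7 333.6 dim 110.6 106.2 longdir deg 15.6 z 0.0504 mean [0.7093 0.325  0.0503]
w2 meter_knob 0.86 [567. 304.] ctr 716.3 330.5 dim 39.3 13.2 longdir deg 16.5 z 0.0935 mean [0.7152 0.3291 0.0932]
w2 meter_knob 0.84 [287.   7.] ctr 430.0 32.6 dim 13.7 5.1 longdir deg 89.9 z 0.0938 mean [0.43   0.0324 0.0933]
w2 meter_knob 0.83 [278. 182.] ctr 584.7 25.6 dim 14.2 39.5 longdir deg 112.3 z 0.0941 mean [0.5841 0.0259 0.0939]
w2 cap 0.84 [ 32. 126.] ctr 532.2 -203.3 dim 44.6 47.6 longdir deg 166.5 z 0.1006 mean [ 0.5317 -0.2029  0.1004]
w2 cap 0.76 [462. 141.] ctr 542.8 197.2 dim 47.1 46.1 longdir deg 90.0 z 0.1003 mean [0.5423 0.1967 0.1003]
```

View pics/w1.png

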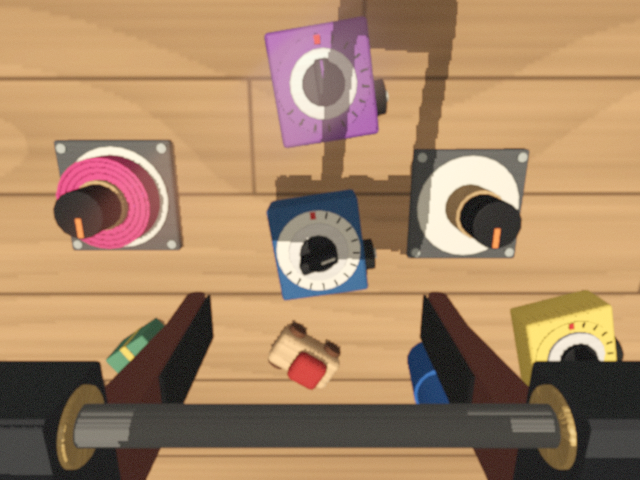

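```bash
python3 - <<'E'
from m import *
y0=np.radians(22.1); p=(.5847,.0254)
move_ptp((*p,.15),down(y0)); move_gripper(.05)
print(servo_line((*p,.069),rate=.08,contact_N=15),current_position())
move_gripper(0.0); print("gap",current_finger_gap(),current_grip_force(),current_force())
q=np.array(current_joint_pos()); q0=q.copy()
for a in (30,55,70,76.4,79):
    q=q0.copy(); q[5]-=np.radians(a); goto_joints(q); print(a,np.round(current_torque(),2),np.round(current_joint_pos()[5]-q[5],3))
move_gripper(.05)
servo_line((*p,.15),rate=.15)
move_ptp((.60,.06,.30),down(np.radians(90))); look("w3",1); print(current_clock())
E
```

```text
False [0.58524693 0.02536285 0.06952687]
gap 0.0006726013012554244 0.0 [-0.07176161 -0.38547119 -0.40314092]
30 [ 0.07 -0.14  0.04] 0.003
55 [ 0.08 -0.08 -0.02] 0.004
70 [ 0.08 -0.18  0.01] 0.006
76.4 [ 0.07 -0.15  0.07] 0.006
79 [ 0.04 -0.14  0.02] 0.004
w3 counter 0.93 [548. 288.] ctr 716.1 332.8 dim 111.0 103.7 longdir deg 15.7 z 0.0503 mean [0.7093 0.3249 0.0503]
w3 counter 0.88 [283. 178.] ctr 584.0 30.4 dim 110.0 110.8 longdir deg 98.6 z 0.0508 mean [0.581  0.0259 0.0507]
w3 counter 0.77 [289.  30.] ctr 444.8 37.0 dim 113.1 57.5 longdir deg 90.0 z 0.0509 mean [0.4463 0.0336 0.0508]
w3 meter_knob 0.91 [566. 305.] ctr 715.9 330.7 dim 39.5 14.6 longdir deg 16.9 z 0.0936 mean [0.7153 0.3295 0.0933]
w3 meter_knob 0.73 [282. 183.] ctr 584.9 25.2 dim 14.2 40.0 longdir deg 112.4 z 0.0941 mean [0.5842 0.0256 0.0939]
w3 cap 0.71 [463. 142.] ctr 542.9 197.5 dim 46.2 47.4 longdir deg 90.0 z 0.1004 mean [0.5423 0.1968 0.1003]
w3 cap 0.63 [ 34. 130.] ctr 532.2 -202.9 dim 43.3 47.2 longdir deg 168.2 z 0.1005 mean [ 0.5318 -0.2028  0.1004]
12.3833
```

View pics/w3.png

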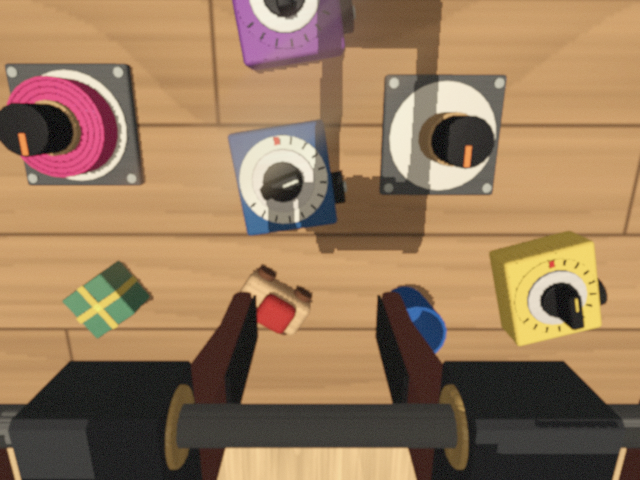

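```bash
python3 - <<'E'
from m import *
y0=np.radians(22.1); p=(.5847,.0254)
c=capture("wrist"); X=np.array(c["R"])@current_position()+c["t"]; u=np.array(c["intrinsics"])@X; print("tcp px",u[:2]/u[2],X, current_finger_gap())
move_ptp((*p,.13),down(y0))
print(servo_line((*p,.069),rate=.1,contact_N=15),current_position(),current_finger_gap())
c=capture("wrist"); s=capture("scene")
X=np.array(c["R"])@current_position()+c["t"]; u=np.array(c["intrinsics"])@X; print("tcp px",u[:2]/u[2],X)
cv2.imwrite("pics/w4.png",np.hstack([cv2.resize(c["image"],(400,300)),cv2.resize(s["image"][150:330,180:420],(400,300))]))
E
```

```text
tcp px [316.32770922 284.36094763] [8.80270065e-06 2.00676547e-02 2.13114664e-01] 0.049739633278288765
False [0.58524524 0.02538447 0.06945246] 0.04993271342342992
tcp px [317.07028414 283.93996563] [0.00038078 0.01986792 0.21323299]
```

View pics/w4.png

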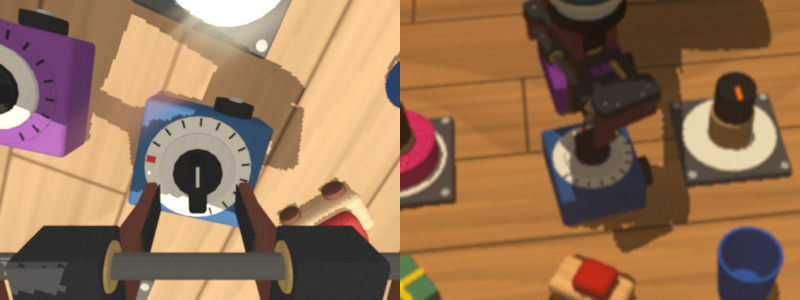

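```bash
python3 - <<'E'
from m import *
for g in (.02,.008):
    move_gripper(g); print(g,current_finger_gap(),current_grip_force(),current_clock())
sleep(.2); print(current_finger_gap(),current_grip_force())
c=capture("wrist"); s=capture("scene")
cv2.imwrite("pics/w5.png",np.hstack([cv2.resize(c["image"][120:420,170:470],(400,400)),cv2.resize(s["image"][180:300,240:360],(400,400),interpolation=cv2.INTER_CUBIC)]))
E
```

```text
0.02 0.01992814910132387 0.0 14.9917
0.008 0.007904129941003977 0.0 15.4167
0.007776180555075592 0.0
```

View pics/w5.png

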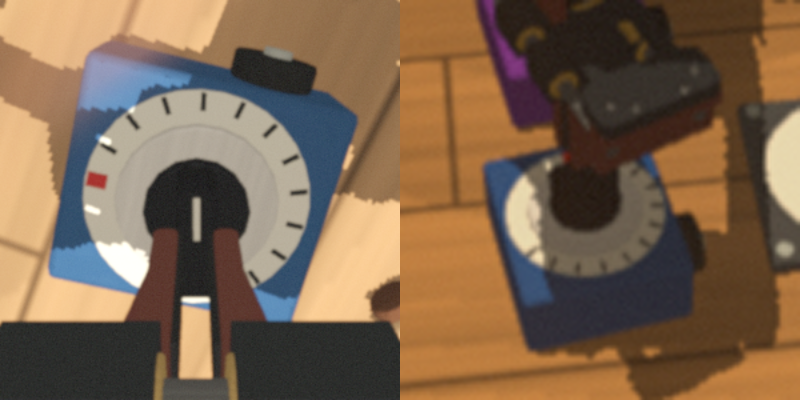

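```bash
python3 - <<'E'
from m import *
c=capture("wrist"); print(current_position(),current_joint_pos(),current_force())
for n,(u,v) in dict(fl=(165,240),fl2=(165,260),fr=(228,240),fr2=(228,260),foot=(155,200),foot2=(240,200),bar=(197,205),barend=(197,280),dial=(110,210),box=(330,130)).items():
    u=170+u*.75;v=120+v*.75; z=c["range_z"][int(v),int(u)]; print(n,int(u),int(v),z,np.round(unproj(c,(u,v),z),4))
print(np.array(c["intrinsics"]))
E
```

```text
[0.58469274 0.02539597 0.06900237] [-7.45788698e-02  4.66133893e-01  1.66847997e+00 -2.64171685e-05
  1.00698227e+00 -4.60298577e-01] [-0.10587213  0.89461976 -0.47999496]
fl 293 300 0.16868733 [0.5722 0.0322 0.1126]
fl2 293 315 0.15635125 [0.5728 0.0325 0.1255]
fr 341 300 0.1673872 [0.5893 0.0398 0.1137]
fr2 341 315 0.15461937 [0.5885 0.0397 0.127 ]
foot 286 270 0.21637505 [0.5684 0.0246 0.0644]
foot2 350 270 0.21552682 [0.5982 0.037  0.0651]
bar 317 273 0.18340069 [0.5793 0.04   0.0957]
barend 317 330 0.19383173 [0.59   0.0139 0.0936]
dial 252 277 0.2322158 [0.5538 0.0084 0.0508]
box 417 217 0.22212316 [0.6224 0.0725 0.0507]
[[425.68008262   0.         316.31012651]
 [  0.         425.68008262 244.27735709]
 [  0.           0.           1.        ]]
```

```bash
python3 - <<'E'
from m import *
c=capture("wrist"); y0=np.radians(22.1); T=np.array([[np.sin(y0),-np.cos(y0),0],[np.cos(y0),np.sin(y0),0],[0,0,-1]])
for v in range(255,335,6):
    print(v,[tuple(np.round(1000*(T@(unproj(c,(u,v),c["range_z"][v,u])-[.5847,.0254,.069]))).astype(int)) for u in (285,295,305,311,317,323,329,339,349)],c["image"][v,295],c["image"][v,339])
E
```

```text
255 [(np.int64(-12), np.int64(-16), np.int64(9)), (np.int64(-14), np.int64(-11), np.int64(3)), (np.int64(-19), np.int64(-5), np.int64(-11)), (np.int64(-20), np.int64(-3), np.int64(-15)), (np.int64(-19), np.int64(0), np.int64(-13)), (np.int64(-19), np.int64(3), np.int64(-13)), (np.int64(-19), np.int64(6), np.int64(-11)), (np.int64(-13), np.int64(11), np.int64(5)), (np.int64(-12), np.int64(17), np.int64(8))] [37 40 38] [33 33 33]
261 [(np.int64(-11), np.int64(-16), np.int64(3)), (np.int64(-10), np.int64(-11), np.int64(5)), (np.int64(-19), np.int64(-5), np.int64(-20)), (np.int64(-20), np.int64(-2), np.int64(-22)), (np.int64(-20), np.int64(0), np.int64(-22)), (np.int64(-20), np.int64(3), np.int64(-22)), (np.int64(-19), np.int64(6), np.int64(-19)), (np.int64(-10), np.int64(11), np.int64(4)), (np.int64(-10), np.int64(16), np.int64(5))] [34 36 37] [33 35 34]
267 [(np.int64(-7), np.int64(-16), np.int64(4)), (np.int64(-7), np.int64(-11), np.int64(6)), (np.int64(-18), np.int64(-5), np.int64(-24)), (np.int64(-18), np.int64(-2), np.int64(-25)), (np.int64(-18), np.int64(0), np.int64(-25)), (np.in
[... 4219 characters left out ...]
-3), np.int64(-26)), (np.int64(10), np.int64(0), np.int64(-26)), (np.int64(11), np.int64(3), np.int64(-25)), (np.int64(-10), np.int64(4), np.int64(-63)), (np.int64(-11), np.int64(8), np.int64(-67)), (np.int64(-11), np.int64(11), np.int64(-66))] [48 58 96] [45 54 92]
333 [(np.int64(-11), np.int64(-11), np.int64(-71)), (np.int64(-12), np.int64(-7), np.int64(-71)), (np.int64(-9), np.int64(-4), np.int64(-66)), (np.int64(14), np.int64(-3), np.int64(-26)), (np.int64(14), np.int64(0), np.int64(-25)), (np.int64(14), np.int64(3), np.int64(-26)), (np.int64(-10), np.int64(4), np.int64(-68)), (np.int64(-12), np.int64(8), np.int64(-71)), (np.int64(-11), np.int64(11), np.int64(-71))] [48 59 94] [46 56 93]
```

The picture and depth show the physical fingertips ending about 36–37 mm short of the reported TCP: the brown finger ends appear at raw row ~293, z≈0.106, above the bar's top. I'll shift all heights by that amount and descend with a contact guard.

```bash
python3 - <<'E'
from m import *
p=(.5847,.0254); D=.0365
move_gripper(.045)
print(servo_line((*p,.072-D),rate=.06,contact_N=8),current_position(),current_force())
move_gripper(0.0); print("gap",current_finger_gap(),current_grip_force())
q0=np.array(current_joint_pos())
if current_finger_gap()>.01:
    for a in (40,70,76.4,79):
        q=q0.copy(); q[5]-=np.radians(a); goto_joints(q); print(a,np.round(current_torque(),2),current_finger_gap())
    move_gripper(.045)
    servo_line((*p,.13),rate=.2)
    move_ptp((.59,.10,.28),down(np.radians(90))); look("w6",1)
print(current_clock())
E
```

```text
False [0.58470746 0.02539556 0.03533596] [ 0.40056866 -1.09627015 -0.21653041]
gap 0.013377274350540213 30.000019669532776
40 [-0.12 -0.04  0.04] 0.013700307680495145
70 [-0.42  0.03  0.02] 0.01390536249412898
76.4 [-0.56  0.09  0.1 ] 0.013814768790754703
79 [-0.72  0.23 -0.72] 0.014114752736084342
w6 counter 0.78 [244. 190.] ctr 584.0 30.3 dim 110.1 109.8 longdir deg 8.7 z 0.0508 mean [0.5804 0.0271 0.0507]
w6 counter 0.69 [246.  33.] ctr 441.5 37.2 dim 62.4 112.9 longdir deg 90.4 z 0.0509 mean [0.4445 0.0345 0.0508]
w6 meter_knob 0.96 [240. 194.] ctr 584.7 25.3 dim 39.7 14.4 longdir deg 8.1 z 0.094 mean [0.5838 0.0259 0.0938]
w6 meter_knob 0.84 [238.  11.] ctr 425.9 32.3 dim 12.6 14.0 longdir deg 97.0 z 0.0941 mean [0.4265 0.0325 0.0938]
w6 meter_knob 0.6 [538. 321.] ctr 716.1 330.7 dim 40.0 14.3 longdir deg 16.3 z 0.0935 mean [0.7149 0.3296 0.0932]
w6 cap 0.86 [422. 155.] ctr 542.8 197.2 dim 47.1 46.4 longdir deg 36.0 z 0.1004 mean [0.5421 0.1969 0.1004]
21.825
```

```bash
cat >> h.py <<'E'
PC=np.array([.5428,.1971])
def line(h=.1,ctr=PC,save=None):
    c=capture("wrist"); im=c["image"].astype(int)
    if save: cv2.imwrite(save,c["image"])
    m=(im[...,2]>110)&(im[...,2]-im[...,0]>90)&(im[...,2]-im[...,1]>50)
    v,u=np.nonzero(m); 
    if not len(u): return None
    P=np.array([unproj(c,(a,b),height=h)[:2] for a,b in zip(u,v)])-ctr
    P=P[np.hypot(*P.T)<.026]
    if len(P)<8: return len(P)
    g=P.mean(0); return len(P),round(float(np.arctan2(g[1],g[0])),3),np.round(g,4)
E
python3 - <<'E'
from m import *
print("line",line())
move_ptp((*PC,.12),down(0)); move_gripper(.075)
print("line",line())
print(servo_line((*PC,.0375),rate=.08,contact_N=8),current_position())
move_gripper(0.0); print("gap",current_finger_gap(),current_grip_force(),current_force()); print("line",line())
q0=np.array(current_joint_pos()); np.save("q0.npy",q0)
for a in (.15,.3,.45):
    q=q0.copy(); q[5]-=a; goto_joints(q); print(a,np.round(current_torque(),2),current_finger_gap(),line(save="pics/w7.png"))
print(current_clock())
E
```

```text
line (100, 0.057, array([0.0123, 0.0007]))
line (312, 0.006, array([0.0126, 0.0001]))
False [0.5433226  0.1972289  0.03800006]
gap 0.047362436598701506 30.00030130147934 [-1.02463644 -0.71854342  2.56465109]
line (739, 0.008, array([0.0126, 0.0001]))
0.15 [ 0.01 -0.06  0.07] 0.04756524882623397 (740, 0.155, array([0.0125, 0.002 ]))
0.3 [-0.05 -0.07  0.03] 0.04742157507919993 (741, 0.303, array([0.0121, 0.0038]))
0.45 [-0.02 -0.11  0.  ] 0.047502557107602233 (741, 0.451, array([0.0114, 0.0055]))
26.85
```

View pics/w7.png

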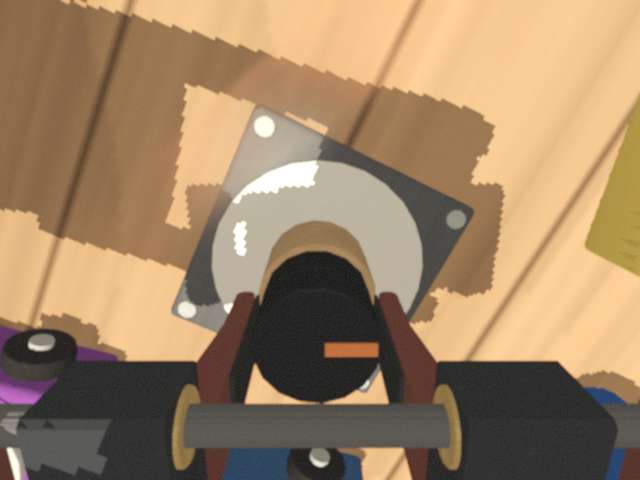

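The cap follows the fingers anticlockwise with no torque (orange line at (350,350), 0.45 rad turned, past the 0.2 rad tightening limit), so that is the loosening way. I'll keep turning that way, then lift.

```bash
python3 - <<'E'
from m import *
q0=np.load("q0.npy")
for a in (1.2,1.9,2.1):
    q=q0.copy(); q[5]-=a; goto_joints(q); print(a,np.round(current_torque(),2),current_finger_gap(),line())
p=np.array(current_position()); o=current_orientation()
print(servo_line((p[0],p[1],p[2]+.02),rate=.05,contact_N=12),current_position(),current_force(),line(h=.12))
E
```

```text
1.2 [ 0.03 -0.18 -0.05] 0.047470950747591084 (741, 1.196, array([0.0046, 0.0118]))
1.9 [ 0.11 -0.14  0.01] 0.04728230479143222 (743, 1.893, array([-0.004,  0.012]))
2.1 [ 0.11 -0.05  0.02] 0.04736282038660316 (741, 2.093, array([-0.0063,  0.0109]))
False [0.54295179 0.19708593 0.05805511] [ 0.24837456 -0.07818872 -0.55845038] (645, 2.073, array([-0.0061,  0.0111]))
```

```bash
python3 - <<'E'
from m import *
servo_line((*PC,.0378+.10),rate=.1); sleep(.4)
c=capture("scene"); cv2.imwrite("pics/s8.png",c["image"][100:340,140:460])
for d in silhouettes("scene","cap"):
    P=cloud(c,d["region"]); print(d["conf"],np.round(P.max(0),3),np.round(np.median(P,0),3))
print(current_position(),current_finger_gap(),current_grip_force(),line(h=.2),current_clock())
E
```

```text
0.62 [0.597 0.288 0.261] [0.562 0.2   0.194]
0.56 [ 0.561 -0.182  0.104] [ 0.548 -0.203  0.097]
[0.54277123 0.19707638 0.13768537] 0.04748538570189639 29.999825656414032 (632, 2.105, array([-0.0065,  0.0109])) 30.8667
```

View pics/s8.png

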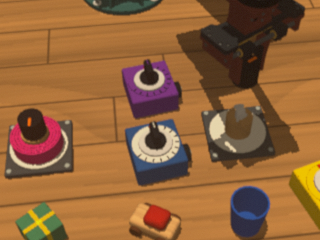

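The cap is held above the bare post (around (240,110) in the crop), the blue knob points at its mark, and everything else is in place.

```bash
python3 -c "
from bench import *
print(close_job())"
```

```text
the job is handed in; nothing more can be done
None
```

I turned the blue counter's knob back to its zero stop. The empty reel's cap loosened anticlockwise; I handed the job in at about 31 s on the robot's clock with the cap held in the gripper about 10 cm above its seat. The hand-in returned no verdict.

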